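Nest the rinsed tubs in the slanted cradle and slide the tray home

ROBOT

A 6-joint arm with a two-finger parallel gripper is mounted at the origin on a cart in front of the work surface, level with it; the furniture and walls round the work are solid. World frame = base frame: x ahead of the robot, y to its left, z up, the work surface at z = 0. Lengths are in mm, angles in rad, forces in N, time in s.
With the tool pointing down it reaches from about 400 to 925 mm from the base axis. Payload 3.4 kg.
Tool frame: the origin (TCP) lies at the very end of the fingers, on their centre line; the grasp point (between the pads) lies 19 mm behind it (hold_point_z is the distance from the TCP to the grasp point, in mm); z points along the fingers, y is the line along which they close (so a half turn about z gives the same grasp; the last joint's range is limited). The gripper opens to 85 mm and grips with 20 to 120 N. Pads are 22 mm wide; open, the fingers measure 114 mm over their backs; the gripper's body (76 mm by 85 mm) begins 54 mm behind the grasp point. The pads swing forward as they close: fully open they stand 13 mm farther back than shut.
Start: joints at [1.248, 0.307, 1.506, -0, 1.328, -0.073], TCP at [142.169, 557.152, 198.005] pointing down, gripper open.
Joint ranges: [-3.12, 3.12], [-1.05, 2.28], [0.14, 2.33], [-1.42, 4.57], [0.1, 2.73], [-2.68, 2.68]. Speed limits (rad/s): [2.57, 2.57, 3.14, 3.14, 3.14, 3.14].

INTERFACE

Orientations are given as a rotation vector (axis times angle).
In Python, from workcell import read_state, get_image, camera_info, finish_job, silhouettes, hold_point_z gives the robot as it stands.
- The arm moves only by the shell command python3 -m crank 'ROWS' [OPENING] [FORCE]. ROWS is JSON, one flat list of numbers, 4 for each row, row after row: the shift along the tool's x, y, z in mm, then the turn about the tool's z in rad. In form: [tx, ty, tz, roll, tx, ty, tz, roll, ...]. A call has 1 to 10 rows; each row shifts and turns the commanded pose from where the row before left it, along the tool's axes as they then stand; what a row does not reach is not made up. A row lasts 1/10 s, in which the tool goes at most 50 mm and 8.59 degrees, less where a joint would pass 70% of its speed; a pose out of reach is approached as far as the arm can. A call is refused whole if a number of a shift passes 50 or a number of a turn 0.15, either way. A call with a gripper value outside its range is refused whole. OPENING is the finger opening in mm, from 0 to 85.4, set as the call begins (- or left out, the last holds). The fingers move at their own pace and stop on an object; FORCE is the grip in N (left out, the last holds). Time passes only in rows, so rows that do not move let the fingers close. It gives the time, the measured TCP pose, the force, the opening and the grip force at its end, in the units of the state.
- read_state(): the state, without advancing time (a new reading comes with each control period).
- get_image(name): name is "scene" or "side" or "wrist"; returns the picture (384x512x3 uint8, blue, green, red); there is no depth.
- camera_info(name): a dict with "intrinsics" (3x3 intrinsics, pixels), "dist" ([k1, k2, p1, p2, k3] as OpenCV has them; the pictures are not rectified), "R" (3x3) and "t" (3): a world point X has camera coordinates R X + t. Camera axes: x right, y down, z forward; pixel columns grow to the right and rows downward; lengths in mm; the calibration is good to about 2 mm. A picture is of the moment at which its call begins: read the wrist's pose just before it. camera_info takes no time and is no camera call; for the wrist camera it gives the pose at the moment of the call.
- finish_job(): hands the job in; it is judged then, once.
Trained networks look in the newest picture that a camera, given by its name, has taken for a name from the list of things; names that differ only in an ending like _2 or _b are one class to them, and where a whole thing is asked for, a point or a joint stands for the part that bears it (a point fixed in the world has none). Each returns a list of dicts, best first, with "score" (0 to 1); they miss things now and then, are a little off and sometimes report something else, mostly with a low value. They report only what shows in the picture. A call takes as long as a camera call.
- silhouettes(target, camera): "region" (384x512 bool, what is visible of it) and "box" ([left, top, right, bottom] in pixels, round what is visible of it).
The state is a dict: "clock": time; "joint_pos": joint angles; "dq": joint speeds; "tau": joint torques, N m; "ee_pos": TCP position; "ee_rot": TCP orientation; "contact_force": force on the tool from outside, world axes, zero at the start; "torque": the same for the moment, N m; "grip_width": finger opening in mm; "grip_force": force on a finger pad.
Only numpy, scipy, OpenCV 4.12 (cv2) and the standard library are available. Lean on these libraries where they do the work, as an engineer would, in place of code of your own. Each camera call takes 0.05 s, during which the arm holds its last target. There are 200 camera calls.

TASK

Put the rinsed tubs away: nest the two small tubs that stand on the worktop into the matching one that leans in the slanted cradle of the pulled-out tray so that all three form one straight stack with each tub seated fully in the one below. Then slide the tray with the stack fully home under the small wooden shelf, until its front panel closes against the side boards. Leave the larger tub, the mug and the salt shaker where they stand.

Things in the scene. Friction and masses are not known exactly. Their poses are not given: they have to be found in the camera images.
- tub_left: The tub is a tapered open plastic beaker, 105 mm high, about 84 mm across the flat foot and 106 mm across the mouth, wall 3 to 5 mm, no handle. Origin: centre of the underside of the foot; z runs along its axis to the mouth. This one stands upright on the worktop, on the left. It can be pinched by its rim.
- tub_right: Tub like tub_left (same shape, size and axes); this one stands upright on the worktop, nearer the middle. It can be pinched by its rim.
- tub_seated: Tub like tub_left (same shape, size and axes), loose in the cradle on the tray, its axis leaning 30 degrees from vertical toward the tray's front (-x of the tray), mouth up. A tub nested in it rests coaxial with its origin 48 mm further along the axis (its rim 48 mm past the rim below).
- tray: Loose wooden pull-out tray, 0.7 kg, sliding flat on the worktop between two guide strips, 2 mm play a side. Origin at worktop level; it coincides with organiser's origin when fully home; x points into the shelf. Floor 134 mm wide, side rims 36 mm high; front panel 168 mm wide, top at z = 62 mm, outer face at x = -135 mm. Starts pulled out 145 to 165 mm.
- tray_handle (a point): Middle of the tray's horizontal bar handle, 46 mm above the worktop: a 90 mm long bar along y, about 10 mm thick, 35 mm in front of the front panel. Axes as the tray's.
- seat (a point): Point on the tray's slanted cradle where the centre of the seated tub's foot rests, 42 mm above the worktop; axes as the tray's (not tilted). The cradle is a black plate tilted by 30 degrees and two black rods under the tub's lower wall that end 85 mm up the tub's side.
- organiser: Small open wooden shelf unit, fixed: 250 mm deep (x), 170 mm wide (y), 285 mm high; side boards 10 mm, top board's underside at 273 mm, jars on its top. Origin: centre of its footprint at worktop level; x points away from its open front, which is at x = -125 mm; z up.
- big_tub: Bystander: larger tub of like shape, 138 mm across the mouth and 125 mm high, standing at the back left. Origin under its foot. Leave it.
- mug: Bystander: patterned mug, 90 mm across, 87 mm high. Origin at its underside.
- salt: Bystander: salt shaker, 44 mm across, 90 mm high, among the tubs. Origin at its underside.

How it is judged (in metres and radians):
On the way, in this order (a step that is already met when the one before it is completed fails the run):
1. both tubs from the worktop are nested in the tub in the cradle, as one stack, while the tray is still out (((x of tub_left in the frame of tub_seated between -0.008 and 0.008 m and y of tub_left in the frame of tub_seated between -0.008 and 0.008 m and z of tub_left in the frame of tub_seated between 0.038 and 0.056 m and angle between the z axis of tub_left and the z axis of tub_seated, either way round below 0.12 rad and x of tub_right in the frame of tub_left between -0.008 and 0.008 m and y of tub_right in the frame of tub_left between -0.008 and 0.008 m and z of tub_right in the frame of tub_left between 0.038 and 0.056 m and angle between the z axis of tub_right and the z axis of tub_left, either way round below 0.12 rad) or (x of tub_right in the frame of tub_seated between -0.008 and 0.008 m and y of tub_right in the frame of tub_seated between -0.008 and 0.008 m and z of tub_right in the frame of tub_seated between 0.038 and 0.056 m and angle between the z axis of tub_right and the z axis of tub_seated, either way round below 0.12 rad and x of tub_left in the frame of tub_right between -0.008 and 0.008 m and y of tub_left in the frame of tub_right between -0.008 and 0.008 m and z of tub_left in the frame of tub_right between 0.038 and 0.056 m and angle between the z axis of tub_left and the z axis of tub_right, either way round below 0.12 rad)) and x of tray in the frame of organiser below -0.08 m), for 0.2 s.
2. the tray with the stack is fully home (x of tray in the frame of organiser above -0.008 m and y of tray in the frame of organiser between -0.008 and 0.008 m), for 0.2 s.
At the end, for the whole second after the job is handed in: One stack, either order: each added tub within 8 mm of the axis of the one below, 38 to 56 mm up it, aligned within 0.12 rad; the lowest still in the cradle (within 12 mm on each axis, leaning 0.40 to 0.65 rad); tray within 8 mm of fully home; all at rest (all of step 2 and ((x of tub_left in the frame of tub_seated between -0.008 and 0.008 m and y of tub_left in the frame of tub_seated between -0.008 and 0.008 m and z of tub_left in the frame of tub_seated between 0.038 and 0.056 m and angle between the z axis of tub_left and the z axis of tub_seated, either way round below 0.12 rad and x of tub_right in the frame of tub_left between -0.008 and 0.008 m and y of tub_right in the frame of tub_left between -0.008 and 0.008 m and z of tub_right in the frame of tub_left between 0.038 and 0.056 m and angle between the z axis of tub_right and the z axis of tub_left, either way round below 0.12 rad) or (x of tub_right in the frame of tub_seated between -0.008 and 0.008 m and y of tub_right in the frame of tub_seated between -0.008 and 0.008 m and z of tub_right in the frame of tub_seated between 0.038 and 0.056 m and angle between the z axis of tub_right and the z axis of tub_seated, either way round below 0.12 rad and x of tub_left in the frame of tub_right between -0.008 and 0.008 m and y of tub_left in the frame of tub_right between -0.008 and 0.008 m and z of tub_left in the frame of tub_right between 0.038 and 0.056 m and angle between the z axis of tub_left and the z axis of tub_right, either way round below 0.12 rad)) and x of tub_seated in the frame of seat between -0.012 and 0.012 m and y of tub_seated in the frame of seat between -0.012 and 0.012 m and z of tub_seated in the frame of seat between -0.012 and 0.012 m and angle between tub_seated's own z axis and vertical between 0.4 and 0.65 rad and linear speed of each of tub_seated, tub_left, tub_right, tray below 0.02 m/s); the robot touches nothing.
It fails at once if the larger tub, the mug or the salt shaker is moved more than 40 mm (distance of any of big_tub, mug, salt from where it was at the start of the episode above 0.04 m).
It also fails if it takes over 72 s, if anything falls off the work surface, if the arm or the gripper's body presses on something with over 40 N, if the wrist force passes 120 N, or if a joint passes its speed limit or range.

## Working session

There is one attempt and no reset: what is moved stays moved. The work goes in short steps, Python scripts to look and compute and a shell command to move; the robot and the scene stay as the last step left them, time stands still between calls to the robot, and variables do not carry over. Pictures are saved under pics/ and viewed, at most 10 in all, crops included, and the job is handed in when it is done.

```bash
ls; mkdir -p pics
cat > h.py <<'E'
import numpy as np, cv2, json
from scipy.spatial.transform import Rotation as Ro
from workcell import *
E
python3 - <<'E'
from h import *
s=read_state(); print(s)
a=get_image("scene"); b=get_image("side")
for n in("scene","side"):
    c=camera_info(n); print(n,np.round(c["R"],3).tolist(),np.round(c["t"],1),np.round(c["intrinsics"],1).tolist(),c["dist"])
cv2.imwrite("pics/a.png",a); cv2.imwrite("pics/b.png",b)
for t in ["tub_left","tray","tray_handle","organiser","big_tub","mug","salt"]:
    for n in("scene","side"):
        print(t,n,[(round(d["score"],2),np.round(d["box"]).tolist(),int(d["region"].sum())) for d in silhouettes(t,n)])
E
```

```text
pics
{'clock': 0.0, 'joint_pos': array([ 1.24746857e+00,  3.07540435e-01,  1.50765571e+00, -4.78468428e-06,
        1.32840465e+00, -7.35011941e-02]), 'dq': array([-0.00143775, -0.00024176, -0.00103124, -0.00064248, -0.00184238,
        0.0011583 ]), 'tau': array([ 1.64928450e-03, -4.57560647e+01, -2.51918310e+01, -3.06235233e-05,
        1.33440309e-02,  9.22337449e-06]), 'ee_pos': array([141.94541237, 556.42193021, 197.106432  ]), 'ee_rot': array([-3.91356180e-01, -3.11672534e+00,  3.09354149e-03]), 'contact_force': array([-0.10274576,  0.06773702, -0.05827067]), 'torque': array([ 0.02088686, -0.00149016,  0.03601135]), 'grip_force': 0.0, 'grip_width': 85.41401024967239}
scene [[0.67, -0.742, 0.012], [-0.64, -0.585, -0.499], [0.377, 0.327, -0.867]] [-382.6  399.9  952.5] [[423.5, 0.0, 255.8], [0.0, 423.5, 185.6], [0.0, 0.0, 1.0]] [-0.03049869  0.          0.          0.          0.        ]
side [[-0.118, -0.993, 0.013], [-0.749, 0.08, -0.658], [0.652, -0.087, -0.753]] [ 38.4 482.5 638.4] [[423.0, 0.0, 257.1], [0.0, 423.0, 195.2], [0.0, 0.0, 1.0]] [-0.0690384  0.         0.        
[... 261 characters left out ...]
dle scene [(0.65, [271.0, 212.0, 376.0, 318.0], 4017)]
tray_handle side [(0.79, [321.0, 169.0, 407.0, 261.0], 4527)]
organiser scene [(0.26, [175.0, 200.0, 190.0, 224.0], 282)]
organiser side [(0.76, [300.0, 7.0, 417.0, 198.0], 12626)]
big_tub scene [(0.73, [176.0, 100.0, 228.0, 162.0], 2361), (0.4, [271.0, 211.0, 375.0, 320.0], 4009)]
big_tub side [(0.76, [108.0, 162.0, 172.0, 218.0], 2861)]
mug scene [(0.96, [238.0, 132.0, 268.0, 171.0], 1026)]
mug side [(0.82, [184.0, 158.0, 234.0, 206.0], 1548), (0.17, [228.0, 191.0, 279.0, 258.0], 2409), (0.16, [329.0, 154.0, 385.0, 203.0], 2083)]
salt scene [(0.69, [174.0, 196.0, 189.0, 224.0], 335)]
salt side [(0.7, [192.0, 261.0, 211.0, 292.0], 548)]
```

View pics/a.png

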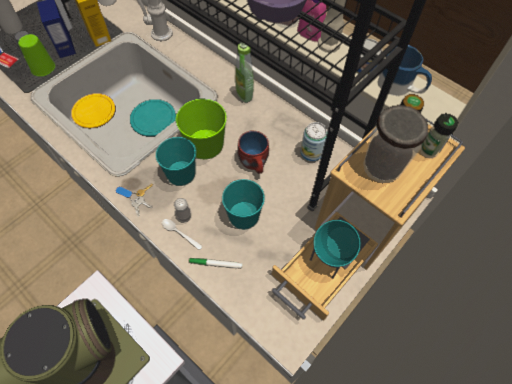

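View pics/b.png

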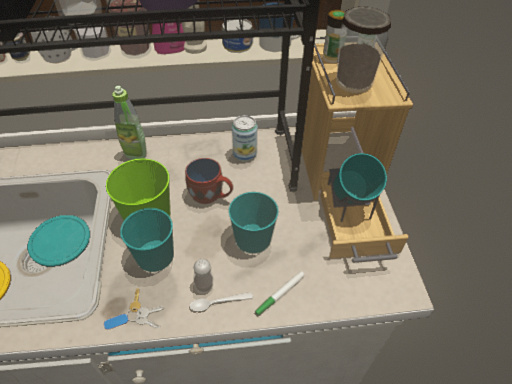

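Run:
```python
from h import *
for t in ["tub_left","tub_right","tub_seated"]:
    for n in("scene","side"):
        print(t,n,[(round(d["score"],2),np.round(d["box"]).tolist(),int(d["region"].sum())) for d in silhouettes(t,n)])
c=camera_info("wrist");print(c)
```

```text
tub_left scene [(0.61, [155.0, 138.0, 197.0, 188.0], 1573)]
tub_left side [(0.84, [120.0, 208.0, 170.0, 273.0], 2597)]
tub_right scene [(0.62, [220.0, 180.0, 266.0, 230.0], 1660)]
tub_right side [(0.94, [228.0, 193.0, 278.0, 257.0], 2461)]
tub_seated scene [(0.62, [311.0, 220.0, 360.0, 270.0], 1674)]
tub_seated side [(0.88, [331.0, 152.0, 385.0, 205.0], 1971), (0.61, [229.0, 192.0, 280.0, 258.0], 2352)]
{'intrinsics': array([[289.04950862,   0.        , 254.13984433],
       [  0.        , 289.04950862, 191.95423792],
       [  0.        ,   0.        ,   1.        ]]), 'dist': array([-0.02532984,  0.        ,  0.        ,  0.        ,  0.        ]), 'R': array([[ 2.47180564e-01,  9.68969425e-01, -1.47540996e-04],
       [ 9.32296446e-01, -2.37783921e-01,  2.72547507e-01],
       [ 2.64055118e-01, -6.75059984e-02, -9.62142315e-01]]), 't': array([-575.29838002,  -36.90921475,  377.97658876])}
```

The scene view shows the left tub at about (177,161), the right tub at (243,205), the seated tub's mouth at (337,244) and the handle at about (290,297). In the side view they are at (150,240), (253,223), (362,177) and (375,258). I'll fit models to the masks from both views.

```bash
cat >> h.py <<'E'
from scipy.optimize import minimize, least_squares
def proj(n,P,c=None):
    c=c or camera_info(n)
    p,_=cv2.projectPoints(np.asarray(P,float).reshape(-1,1,3),cv2.Rodrigues(c["R"])[0],c["t"].astype(float),c["intrinsics"],c["dist"]); return p.reshape(-1,2)
th=np.linspace(0,2*np.pi,48)
def tubpts(o,ax,H=105,rf=42,rm=53):
    ax=np.asarray(ax,float)/np.linalg.norm(ax); u=np.cross(ax,[.3,1,.1]);u/=np.linalg.norm(u);v=np.cross(ax,u)
    ci=np.outer(np.cos(th),u)+np.outer(np.sin(th),v)
    return np.vstack([o+rf*ci,o+H*ax+rm*ci])
def hullmask(p,S=4):
    m=np.zeros((384*S,512*S),np.uint8); cv2.fillConvexPoly(m,cv2.convexHull(((p+.5)*S-.5).astype(np.float32)).round().astype(np.int32),1)
    return cv2.resize(m.astype(np.float32),(512,384),interpolation=cv2.INTER_AREA)
def fit(masks,f,x0,step):
    """masks: list of (cam, info, mask); f(x)->(origin,axis)"""
    def cost(x):
        e=0
        for n,c,m in masks:
            q=hullmask(proj(n,tubpts(*f(x)),c)); e+=1-np.minimum(q,m).sum()/np.maximum(q,m).sum()
        return e/len(masks)
    S=np.vstack([x0]+[np.array(x0)+np.eye(len(x0))[i]*step[i] for i in range(len(x0))])
    r=minimize(cost,x0,method="Nelder-Mead",options=dict(initial_simplex=S,xatol=.1,fatol=1e-4,maxiter=600)); return r.x,r.fun
def ray(n,px,c=None):
    c=c or camera_info(n); u=cv2.undistortPoints(np.array([[px]],float),c["intrinsics"],c["dist"]).reshape(2)
    d=c["R"].T@np.array([u[0],u[1],1]); return -c["R"].T@c["t"],d/np.linalg.norm(d)
def tri(obs):
    A=np.zeros((3,3));b=np.zeros(3)
    for o,d in obs:
        M=np.eye(3)-np.outer(d,d);A+=M;b+=M@o
    X=np.linalg.solve(A,b); return X,[np.linalg.norm(np.cross(X-o,d)) for o,d in obs]
E
python3 - <<'E'
from h import *
get_image("scene");get_image("side")
C={n:camera_info(n) for n in("scene","side")}
g={"tub_left":None,"tub_right":None,"tub_seated":None,"mug":None,"salt":None}
for t in g:
    ms=[];rays=[]
    for n in C:
        d=silhouettes(t,n)[0]; ms.append((n,C[n],d["region"].astype(np.float32)))
        b=d["box"]; rays.append(ray(n,((b[0]+b[2])/2,(b[1]+b[3])/2)))
    X,_=tri(rays); print(t,"tri",X.round())
    if t in("tub_left","tub_right"):
        r=fit(ms,lambda x:(np.array([x[0],x[1],x[2]]),[0,0,1]),[X[0],X[1],0],[20,20,10]); print(" fit",r)
    if t=="tub_seated":
        r=fit(ms,lambda x:(x[:3],[x[3],x[4],1]),[X[0],X[1],42,-.57,0],[20,20,10,.2,.2]);print(" free",r)
for nm,a,b in (("hL",(277,292),(354,260)),("hR",(305,312),(396,258))):
    print(nm,tri([ray("scene",a),ray("side",b)]))
S=np.vstack([cv2.resize(get_image("scene")[190:330,250:400],None,fx=4,fy=4,interpolation=cv2.INTER_CUBIC)])
cv2.imwrite("pics/c.png",S)
T=cv2.resize(get_image("side")[130:280,300:430],None,fx=4,fy=4,interpolation=cv2.INTER_CUBIC);cv2.imwrite("pics/d.png",T)
E
```

```text
tub_left tri [486. 219.  62.]
 fit (array([486.86770366, 210.56688692,  -0.60844773]), np.float64(0.05084541440010071))
tub_right tri [508. -12.  58.]
 fit (array([507.91148821, -12.06603808,   3.1834617 ]), np.float64(0.05936583876609802))
tub_seated tri [ 560. -255.  122.]
 free (array([ 6.08488065e+02, -2.60200187e+02,  4.37990915e+01, -6.01814718e-01,
        1.96601277e-02]), np.float64(0.043621718883514404))
mug tri [641.  77.  72.]
salt tri [392. 103.  48.]
hL (array([ 404.72347099, -217.64300471,   34.95684741]), [np.float64(1.68672274840838), np.float64(1.686722748408333)])
hR (array([ 402.53982258, -301.85859064,   43.72086141]), [np.float64(7.297139611429559), np.float64(7.2971396114297065)])
```

View pics/c.png

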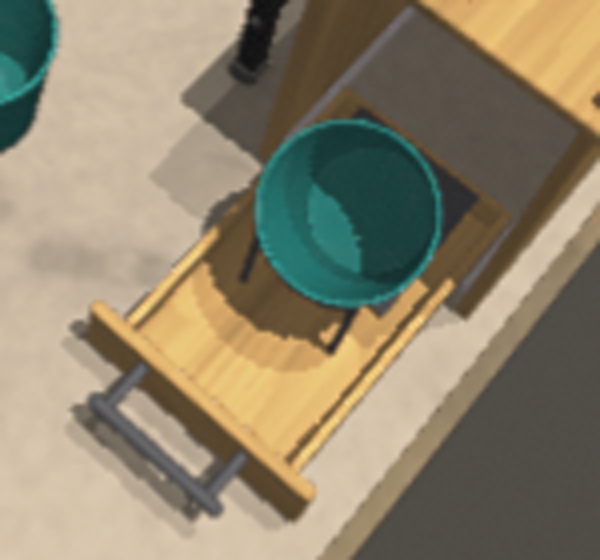

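View pics/d.png

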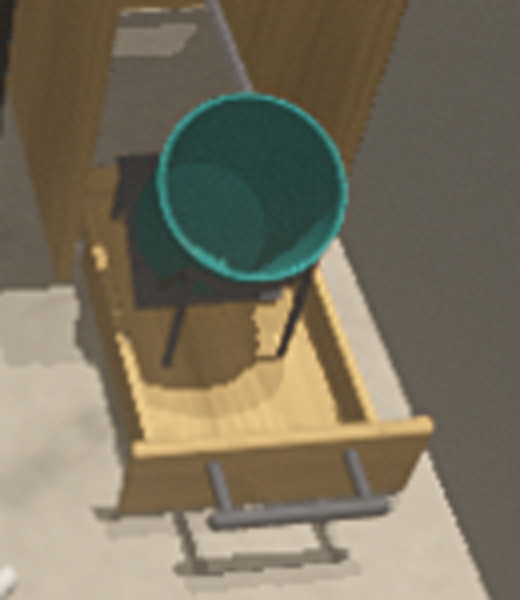

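The crops show the handle bar from (274,290.5) to (303,317) in the scene view and from (354,259.5) to (396,256.5) in the side view. The seated tub leans toward the robot. I'll triangulate the refined points.

Run:
```python
from h import *
for nm,a,b in (("hL",(274.2,290.5),(353.8,259.5)),("hR",(303.2,316.7),(396.3,256.5)),("pL",(275,266.5),(333.8,242.5)),("pR",(327.5,313),(407.5,236.5))):
    print(nm,tri([ray("scene",a),ray("side",b)]))
get_image("scene");get_image("side")
C={n:camera_info(n) for n in("scene","side")}
ms=[(n,C[n],silhouettes("tub_seated",n)[0]["region"].astype(np.float32)) for n in C]
k=np.tan(np.pi/6)
for x0 in ([608,-260,42,0],[600,-255,44,.1]):
    print(fit(ms,lambda x:(x[:3],[-k*np.cos(x[3]),-k*np.sin(x[3]),1]),x0,[10,10,10,.15]))
for d in range(0,1): 
    s=read_state();print(Ro.from_rotvec(s["ee_rot"]).as_matrix().round(3),s["clock"],hold_point_z)
```

```text
hL (array([ 399.17804649, -212.71032526,   47.5342635 ]), [np.float64(0.911778979700522), np.float64(0.9117789797004693)])
hR (array([ 395.33348975, -302.59784121,   51.27985122]), [np.float64(0.8605178735184137), np.float64(0.8605178735182768)])
pL (array([ 441.63686926, -177.83772138,   55.8329782 ]), [np.float64(0.0074923318740997115), np.float64(0.007492331874046049)])
pR (array([ 435.85941003, -338.96133666,   61.68930572]), [np.float64(1.0189846823823157), np.float64(1.0189846823824604)])
(array([ 6.07846626e+02, -2.59613674e+02,  4.27301049e+01, -1.17169449e-02]), np.float64(0.046061962842941284))
(array([ 6.07947559e+02, -2.61000431e+02,  4.22595402e+01, -4.12913909e-02]), np.float64(0.04491493105888367))
[[-0.969  0.247 -0.   ]
 [ 0.247  0.969  0.   ]
 [ 0.     0.    -1.   ]] 2.0 18.700000000000003
```

Tray yaw comes out near -0.037 rad, the handle is at (397,-258,48) and the seat at (608,-260,42), which matches the heights in the text. First move: turn the tool to the tray's axes and go above the right tub's left rim.

```bash
cat >> h.py <<'E'
def to(x,y,z,yaw=-.037):
    """tool-frame shift (after the turn) and roll still needed to reach world x,y,z with tool y along tray y"""
    s=read_state();R=Ro.from_rotvec(s["ee_rot"]).as_matrix()
    a=np.arctan2(R[1,1],R[0,1]);w=np.pi/2+yaw-a
    Rn=Ro.from_euler("z",w).as_matrix()@R
    print("t",s["clock"],"at",s["ee_pos"].round(1),"grip",round(s["grip_width"],1),round(s["grip_force"],1),"F",s["contact_force"].round(1),"| shift",(Rn.T@(np.array([x,y,z])-s["ee_pos"])).round(1),"roll",round(-w,3))
E
python3 -m crank '[0,0,0,-0.107, 0,0,0,-0.107, -10,-14,0,0, -21,-28,0,0, -21,-28,0,0, -21,-28,0,0, -21,-28,0,0, -21,-28,0,0, -21,-28,0,0, -21,-28,0,0]' 40 30
python3 -m crank '[-21,-28,0,0, -21,-28,0,0, -21,-28,0,0, -21,-28,0,0, -21,-28,0,0, -21,-28,0,0, -21,-28,0,0, -21,-28,0,0, -21,-28,0,0, -21,-28,0,0]'
python3 -c "
from h import *
to(510,39,76)"
```

```text
clock: 3.0
ee_pos: [292.1, 339.3, 198.1]
ee_rot: [0.06, 3.141, -0.001]
contact_force: [0.9, 0.3, -0.1]
grip_width: 40.2
grip_force: 0.0
clock: 4.0
ee_pos: [491.3, 52.1, 198.1]
ee_rot: [-0.061, -3.141, 0.001]
contact_force: [0.2, 0.1, 0.3]
grip_width: 40.1
grip_force: 0.0
t 4.0 at [491.3  52.1 198.1] grip 40.1 0.0 F [0.2 0.1 0.3] | shift [-19.2 -12.4 122.1] roll -0.002
```

```bash
python3 -m crank '[-8,-6,0,0, -7,-4,0,0, 0,0,0,0, 0,0,0,0]'
python3 - <<'E'
from h import *
to(510,39,76)
c=camera_info("wrist");im=get_image("wrist");cv2.imwrite("pics/e.png",im)
D=silhouettes("tub_right","wrist");print([(d["score"],d["box"]) for d in D])
C={n:camera_info(n) for n in("scene","side")}
if D:
    ms=[("wrist",c,D[0]["region"].astype(np.float32))]
    print(fit(ms,lambda x:(np.array([x[0],x[1],0]),[0,0,1]),[508,-12],[10,10]))
E
```

```text
clock: 4.4
ee_pos: [505.1, 44.5, 197.9]
ee_rot: [-0.056, -3.14, -0.001]
contact_force: [-0.3, 0.9, -0.3]
grip_width: 39.8
grip_force: 0.0
t 4.4 at [505.1  44.5 197.9] grip 39.8 0.0 F [-0.3  0.9 -0.3] | shift [ -5.2  -5.4 121.9] roll 0.001
[(0.66, [141.6, 139.7, 252.3, 238.8])]
(array([510.30082123, -10.92435823]), np.float64(0.041172683238983154))
```

View pics/e.png

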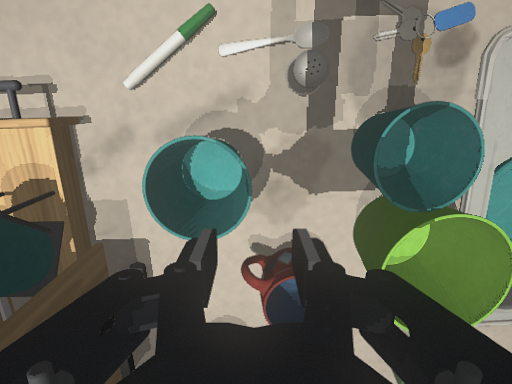

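The wrist view shows the right tub at pixels 142–252 × 140–239. It fits (510,-11), which agrees with the two fixed views. Descending to pinch its left rim.

```bash
python3 -m crank '[-6,-5,16,0, 0,0,20,0, 0,0,20,0, 0,0,20,0, 0,0,20,0, 0,0,16,0, 0,0,10,0, 0,0,0,0, 0,0,0,0]'
python3 -m crank '[0,0,0,0, 0,0,0,0, 0,0,0,0, 0,0,0,0, 0,0,0,0]' 0 40
python3 - <<'E'
from h import *
to(511,39.5,76)
C={n:camera_info(n) for n in("scene","side")}
for n in C:get_image(n)
ms=[(n,C[n],silhouettes("tub_right",n)[0]["region"].astype(np.float32)) for n in C]
print(fit(ms,lambda x:(x[:3],[x[3],x[4],1]),[510,-11,0,0,0],[10,10,10,.1,.1]))
E
```

```text
clock: 5.4
ee_pos: [512.0, 39.0, 76.4]
ee_rot: [0.055, 3.141, 0.0]
contact_force: [0.3, 0.3, 0.5]
grip_width: 40.1
grip_force: 0.0
clock: 5.9
ee_pos: [512.0, 38.5, 76.2]
ee_rot: [0.056, 3.141, -0.0]
contact_force: [-0.6, -0.5, -0.4]
grip_width: 0.1
grip_force: 0.0
t 5.9 at [512.   38.5  76.2] grip 0.1 0.0 F [-0.6 -0.5 -0.4] | shift [1.  0.9 0.2] roll 0.001
(array([ 5.10693052e+02, -1.02858001e+01,  2.30604704e+00, -6.80857434e-02,
       -3.74631447e-02]), np.float64(0.0835723876953125))
```

The fingers closed on nothing, so I'll look.

Run:
```python
from h import *
a=get_image("scene")[140:260,170:300];b=get_image("side")[120:280,190:320];w=get_image("wrist")[100:320,110:380]
r=lambda i,h:cv2.resize(i,None,fx=h/i.shape[0],fy=h/i.shape[0],interpolation=cv2.INTER_CUBIC)
cv2.imwrite("pics/f.png",np.hstack([r(a,300),r(b,300)]) if 0 else np.vstack([np.hstack([r(a,290),r(b,290)])[:,:540],cv2.resize(w,(540,300))]))
```

```text
(no output)
```

View pics/f.png

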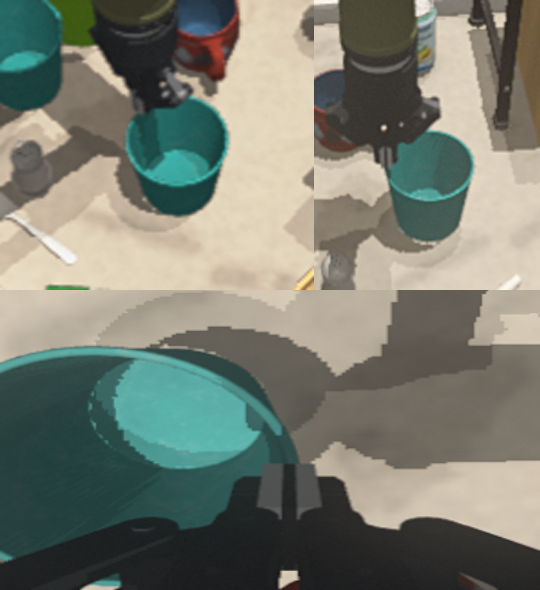

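Run:
```python
from h import *
s=read_state();c=camera_info("wrist")
print(s["ee_pos"].round(1),s["grip_width"],s["grip_force"])
im=get_image("wrist");D=silhouettes("tub_right","wrist")
print([(d["score"],np.round(d["box"])) for d in D])
print("tcp px",proj("wrist",[s["ee_pos"],s["ee_pos"]+[0,0,19],s["ee_pos"]+[0,0,30]],c))
for o in ([510,-11,0],[510,-16,0],[510,-20,0]):
  m=proj("wrist",tubpts(np.array(o,float),[0,0,1]),c); print(o,m[48:].min(0),m[48:].max(0), m[:48].min(0),m[:48].max(0))
C={n:camera_info(n) for n in("scene","side")}
for n in C:get_image(n)
ms=[(n,C[n],silhouettes("tub_right",n)[0]["region"]) for n in C]
for n,cc,m in ms:
  print(n,"tcp",proj(n,[s["ee_pos"],s["ee_pos"]+[0,0,29]],cc).round(),np.argwhere(m).min(0),np.argwhere(m).max(0))
  for o in ([510,-11,0],[510,-18,0]):
    q=hullmask(proj(n,tubpts(np.array(o,float),[0,0,1]),cc))>.5; print(o,(q&~m).sum(),(m&~q).sum(),np.argwhere(q).min(0),np.argwhere(q).max(0))
```

```text
[511.8  38.6  76. ] -0.05851602930067942 0.0
[(0.76, array([ 70., 142., 260., 320.])), (0.69, array([  0., 116.,  32., 318.]))]
tcp px [[254.15742349 218.30628308]
 [254.15210897 229.9916987 ]
 [254.14847284 237.98357974]]
[510, -11, 0] [ 68.78463819 140.24489926] [260.24819379 317.19390039] [152.61654534 140.90589237] [245.71822667 230.91475925]
[510, -16, 0] [ 59.91518177 140.63583879] [251.21365556 317.38119482] [147.12585397 141.12576589] [240.18153602 231.08260493]
[510, -20, 0] [ 52.84536694 140.95027967] [243.9904391  317.52699171] [142.73912163 141.30228154] [235.75424934 231.21630639]
scene tcp [[230. 190.]
 [229. 185.]] [181 222] [228 263]
[510, -11, 0] 194 1 [179 222] [229 264]
[510, -18, 0] 253 59 [181 224] [231 266]
side tcp [[230. 220.]
 [229. 211.]] [192 229] [253 278]
[510, -11, 0] 200 58 [192 228] [254 277]
[510, -18, 0] 242 99 [191 231] [253 281]
```

The pads seem to straddle the rim. A small lift will test it.

```bash
python3 -m crank '[0,0,-5,0, 0,0,-10,0, 0,0,-10,0, 0,0,-5,0, 0,0,0,0]'
python3 - <<'E'
from h import *
s=read_state();c=camera_info("wrist");print(s["contact_force"],s["torque"],s["grip_width"])
for n in("scene","side","wrist"):
  get_image(n); print(n,[np.round(d["box"]) for d in silhouettes("tub_right",n)])
for n in("scene","side"):
  for z in(0,30):
    m=proj(n,tubpts(np.array([510,-11,z],float),[0,0,1]));print(z,m.min(0).round(),m.max(0).round())
im=get_image("wrist");cv2.imwrite("pics/g.png",im[100:320,110:380])
E
```

```text
clock: 7.05
ee_pos: [513.0, 38.6, 107.5]
ee_rot: [0.056, 3.138, 0.0]
contact_force: [0.5, 0.7, 0.2]
grip_width: -0.1
grip_force: 0.0
[0.45878561 0.7220991  0.17146348] [0.04994251 0.00313488 0.0260682 ] -0.05259125242752022
scene [array([223., 178., 266., 228.])]
side [array([228., 192., 282., 256.])]
wrist [array([ 96., 137., 261., 279.])]
0 [222. 178.] [264. 230.]
30 [221. 172.] [265. 225.]
0 [228. 191.] [278. 254.]
30 [227. 182.] [278. 246.]
```

View pics/g.png

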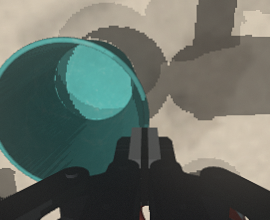

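The tub stayed on the table. The fingertips show about 30 mm higher than the reported TCP in all three views, so the pads closed above the rim. I'll go 27 mm deeper, where the gripper body still clears the rim.

```bash
python3 -m crank '[0,0,-5,0, 0,0,0,0, 0,0,0,0, 0,0,0,0, 2,0,20,0, 0,0,20,0, 0,0,15,0, 0,0,8,0, 0,0,0,0]' 40 40
python3 -m crank '[0,0,0,0, 0,0,0,0, 0,0,0,0, 0,0,0,0, 0,0,0,0]' 0 40
python3 -c "
from h import *
to(511,39.5,76)"
```

```text
clock: 8.3
ee_pos: [508.9, 38.7, 47.0]
ee_rot: [-0.056, -3.139, 0.0]
contact_force: [0.4, -0.8, 0.5]
grip_width: 40.0
grip_force: 0.0
clock: 8.8
ee_pos: [510.9, 38.2, 49.1]
ee_rot: [0.056, 3.139, -0.001]
contact_force: [-0.4, -0.3, 6.0]
grip_width: 5.7
grip_force: 37.3
t 8.8 at [510.9  38.2  49.1] grip 5.7 37.3 F [-0.4 -0.3  6. ] | shift [ -0.1   1.2 -26.9] roll 0.002
```

The rim is gripped: width 5.7 mm, 37 N. Next I pivot the tub about its front foot edge on the worktop to pre-tilt it about 30° toward -x, with a light grip.

```bash
python3 -m crank '[0,0,0,0, 0,0,0,0, 9,0,-2.5,0, 9,0,-2,0, 9,0,-1.2,0, 9,0,-0.6,0, 9,0,0,0, 9,0,0.4,0, 5,0,0.8,0, 0,0,0,0]' 0 20
python3 -m crank '[0,0,0,0, 0,0,0,0, 0,0,-10,0, 0,0,-20,0, 0,0,-20,0, 0,0,-20,0, 0,0,-10,0, 0,0,0,0, 0,0,0,0]' 0 50
python3 - <<'E'
from h import *
to(511,39.5,76)
C={n:camera_info(n) for n in("scene","side")}
for n in C:get_image(n)
s=read_state();p=s["ee_pos"]
ms=[(n,C[n],silhouettes("tub_right",n)[0]["region"].astype(np.float32)) for n in C]
for k0 in(-.5,0): print(fit(ms,lambda x:(x[:3],[x[3],x[4],1]),[p[0]-k0*100,p[1]-50,p[2]-50,k0,0],[10,10,10,.1,.1]))
E
```

```text
clock: 9.8
ee_pos: [450.1, 40.8, 53.1]
ee_rot: [-0.056, -3.141, 0.0]
contact_force: [0.7, -0.3, 2.3]
grip_width: 5.9
grip_force: 24.5
clock: 10.7
ee_pos: [450.2, 40.8, 132.6]
ee_rot: [-0.056, -3.14, -0.0]
contact_force: [-0.3, -0.6, -0.9]
grip_width: 4.8
grip_force: 48.5
t 10.7 at [450.2  40.8 132.6] grip 4.8 48.5 F [-0.3 -0.6 -0.9] | shift [-60.9   0.9  56.5] roll 0.001
(array([ 4.51424996e+02,  1.37045719e+00,  7.73380872e+01, -6.24248968e-02,
       -1.26058455e-01]), np.float64(0.1727084219455719))
(array([ 4.49529656e+02,  8.75301485e-01,  7.90075906e+01, -2.55202651e-02,
       -1.14781098e-01]), np.float64(0.17577284574508667))
```

The tub slid and stayed nearly upright, with the expected 6° roll from the wall taper. I'll put it down again and repeat the tilt with more downward pressure.

```bash
python3 -m crank '[-20,0,10,0, -20,0,20,0, -20,0,20,0, 0,0,20,0, 0,0,10,0, 0,0,2,0, 0,0,2,0, 0,0,0,0]' 0 50
python3 -m crank '[0,0,0,0, 0,0,0,0, 0,0,2,0, 9,0,-1,0, 0,0,0,0]' 0 20
python3 -c "
from h import *
to(511,39.5,76)"
```

```text
clock: 11.7
ee_pos: [512.5, 40.9, 51.5]
ee_rot: [0.058, 3.137, 0.005]
contact_force: [-2.2, 8.0, 19.0]
grip_width: 4.4
grip_force: 65.5
clock: 12.2
ee_pos: [507.9, 40.0, 51.8]
ee_rot: [0.054, 3.128, 0.002]
contact_force: [3.9, 5.3, 15.8]
grip_width: 4.7
grip_force: 64.6
t 12.2 at [507.9  40.   51.8] grip 4.7 64.6 F [ 3.9  5.3 15.8] | shift [ -3.4  -0.4 -24.1] roll 0.002
```

```bash
python3 -m crank '[8,0,-2,0, 8,0,-1.5,0, 8,0,-1,0, 8,0,-0.6,0, 0,0,0,0]' 0 20
python3 -m crank '[8,0,-0.2,0, 8,0,0,0, 5,0,0.4,0, 0,0,0,0, 0,0,0,0]' 0 20
python3 - <<'E'
from h import *
to(511,39.5,76)
C={n:camera_info(n) for n in("scene","side")}
for n in C:get_image(n)
s=read_state();p=s["ee_pos"]
ms=[(n,C[n],silhouettes("tub_right",n)[0]["region"].astype(np.float32)) for n in C]
for k0 in(-.5,0): print(fit(ms,lambda x:(x[:3],[x[3],x[4],1]),[p[0]-k0*100,p[1]-50,p[2]-50,k0,0],[10,10,10,.1,.1]))
E
```

```text
clock: 12.7
ee_pos: [470.0, 40.2, 53.9]
ee_rot: [0.056, 3.139, 0.0]
contact_force: [2.9, 0.2, 5.1]
grip_width: 4.7
grip_force: 55.8
clock: 13.2
ee_pos: [448.9, 40.7, 53.3]
ee_rot: [0.056, 3.14, -0.001]
contact_force: [2.5, 0.4, 6.8]
grip_width: 4.6
grip_force: 57.4
t 13.2 at [448.9  40.7  53.3] grip 4.6 57.4 F [2.5 0.4 6.8] | shift [-62.1   1.1 -22.6] roll 0.002
(array([ 4.53485267e+02, -3.79545050e+00, -2.73623872e+00, -7.57558977e-02,
       -6.98131282e-02]), np.float64(0.18964767456054688))
(array([ 4.52372599e+02, -2.60144856e+00, -6.92829544e-01, -7.00297972e-02,
       -7.91855739e-02]), np.float64(0.18802094459533691))
```

It slid again, because the grip force had stayed at 57 N. I'll go back, regrip at a fresh 20 N, press harder and check in small steps.

```bash
python3 -m crank '[0,0,-8,0, -20,0,-4,0, -20,0,0,0, -20,0,4,0, 0,0,4,0, 0,0,2,0, 0,0,0,0]' 0 20
python3 -m crank '[0,0,0,0, 0,0,0,0, 0,0,0,0]' 14 20
python3 -m crank '[0,0,0,0, 0,0,0,0, 0,0,0,0, 0,0,0,0]' 0 20
python3 -m crank '[0,0,2,0, 0,0,2,0, 0,0,2,0, 0,0,0,0]' 0 20
```

```text
clock: 14.1
ee_pos: [508.1, 39.4, 55.2]
ee_rot: [-0.057, -3.141, -0.002]
contact_force: [1.7, 1.7, 4.6]
grip_width: 4.7
grip_force: 52.5
clock: 14.4
ee_pos: [506.8, 38.7, 54.5]
ee_rot: [-0.056, -3.138, -0.0]
contact_force: [0.1, 0.7, -0.8]
grip_width: 14.0
grip_force: 0.1
clock: 14.8
ee_pos: [508.6, 38.4, 54.9]
ee_rot: [-0.056, -3.141, 0.001]
contact_force: [-0.5, -1.1, 1.4]
grip_width: 6.2
grip_force: 19.6
clock: 15.2
ee_pos: [511.3, 41.8, 51.3]
ee_rot: [0.059, 3.136, 0.008]
contact_force: [-2.0, 9.9, 17.9]
grip_width: 5.8
grip_force: 34.5
```

```bash
python3 -m crank '[6,0,1,0, 6,0,0,0, 6,0,-0.5,0, 6,0,-0.5,0]' 0 20
python3 -m crank '[8,0,0,0, 8,0,0,0, 8,0,0,0, 8,0,0,0, 0,0,0,0]' 0 20
python3 - <<'E'
from h import *
C={n:camera_info(n) for n in("scene","side")}
for n in C:get_image(n)
s=read_state();p=s["ee_pos"]
ms=[(n,C[n],silhouettes("tub_right",n)[0]["region"].astype(np.float32)) for n in C]
for k0 in(-.5,0): print(fit(ms,lambda x:(x[:3],[x[3],x[4],1]),[p[0]-k0*100,p[1]-50,p[2]-50,k0,0],[10,10,10,.1,.1]))
E
```

```text
clock: 15.6
ee_pos: [490.9, 39.9, 51.4]
ee_rot: [0.054, 3.129, 0.0]
contact_force: [3.1, 0.4, 6.1]
grip_width: 5.9
grip_force: 33.0
clock: 16.1
ee_pos: [456.8, 40.7, 50.8]
ee_rot: [0.054, 3.133, -0.0]
contact_force: [3.1, -0.9, 6.7]
grip_width: 5.8
grip_force: 35.4
(array([ 4.63738742e+02, -3.34644702e+00, -5.00526714e+00, -1.57953798e-01,
       -1.31379456e-01]), np.float64(0.22587519884109497))
(array([ 4.60034229e+02, -4.53091744e+00,  1.43912260e+00, -7.55517352e-02,
       -6.97291202e-02]), np.float64(0.21416813135147095))
```

The pads hold torsion well, so friction on the worktop will not pivot the tub. Instead I'll press the foot's back edge on the seated tub's back lip: that force is vertical and leans the tub the right way. Lift and carry over.

```bash
python3 -m crank '[0,0,-10,0, 0,0,-25,0, 0,0,-25,0, 0,0,-25,0, 0,0,-25,0, 0,0,-25,0, 0,0,-25,0, 0,0,-25,0, 0,-10,-10,0, -6,-25,0,0]' 0 25
python3 -m crank '[-10,-28,0,0, -10,-28,0,0, -10,-28,0,0, -10,-28,0,0, -10,-28,0,0, -10,-28,0,0, -10,-25,0,0, -10,-18,0,0, -6,-8,0,0, 0,0,0,0]'
python3 - <<'E'
from h import *
to(545,-214,225)
C={n:camera_info(n) for n in("scene","side")}
for n in C:get_image(n)
s=read_state();p=s["ee_pos"]
for n in C: print(n,[(round(d["score"],2),np.round(d["box"])) for d in silhouettes("tub_right",n)])
E
```

```text
clock: 17.3
ee_pos: [457.5, 6.2, 245.4]
ee_rot: [0.052, 3.139, 0.002]
contact_force: [0.2, 0.0, -1.0]
grip_width: 5.7
grip_force: 25.3
clock: 18.3
ee_pos: [535.5, -217.4, 242.9]
ee_rot: [-0.059, -3.139, -0.002]
contact_force: [-0.8, 0.0, -0.9]
grip_width: 5.7
grip_force: 25.3
t 18.3 at [ 535.5 -217.4  242.9] grip 5.7 25.3 F [-0.8  0.  -0.9] | shift [-9.4  3.7 17.8] roll -0.0
scene [(0.67, array([314., 208., 377., 255.]))]
side [(0.8, array([350., 112., 414., 183.]))]
```

```bash
cat >> h.py <<'E'
def held(name,x0,pick=0,cams=("scene","side")):
    ms=[]
    for n in cams:
        c=camera_info(n);get_image(n);ms.append((n,c,silhouettes(name,n)[pick]["region"].astype(np.float32)))
    x,f=fit(ms,lambda x:(x[:3],[x[3],x[4],1]),x0,[10,10,10,.1,.1]); print(name,"o",x[:3].round(1),"ax",x[3:].round(3),"rim",(x[:3]+105*np.array([x[3],x[4],1])/np.sqrt(1+x[3]**2+x[4]**2)).round(1),"iou",round(1-f,3)); return x,ms
E
python3 - <<'E'
from h import *
x,ms=held("tub_right",[535,-258,190,0,-.1])
x,ms=held("tub_right",[545,-258,190,-.2,-.1])
im=get_image("side");c=camera_info("side");im2=get_image("scene")
def ov(n,im,box):
    for P,col in((tubpts(x[:3],[x[3],x[4],1]),(0,0,255)),(tubpts(np.array([608,-260,42.]),[-.577,.021,1]),(0,255,255))):
        p=proj(n,P); 
        for k in(0,48): cv2.polylines(im,[p[k:k+48].round().astype(int)],True,col,1)
    l,t,r,b=box;return cv2.resize(im[t:b,l:r],None,fx=3,fy=3,interpolation=cv2.INTER_CUBIC)
a=ov("side",im,(310,70,440,230));b=ov("scene",im2,(280,150,410,310));cv2.imwrite("pics/h.png",np.hstack([a,b]))
E
```

```text
tub_right o [ 537.3 -255.2  191.2] ax [-0.096 -0.118] rim [ 527.3 -267.5  295. ] iou 0.817
tub_right o [ 535.5 -253.2  192. ] ax [-0.083 -0.144] rim [ 527.  -268.   295.6] iou 0.82
```

View pics/h.png

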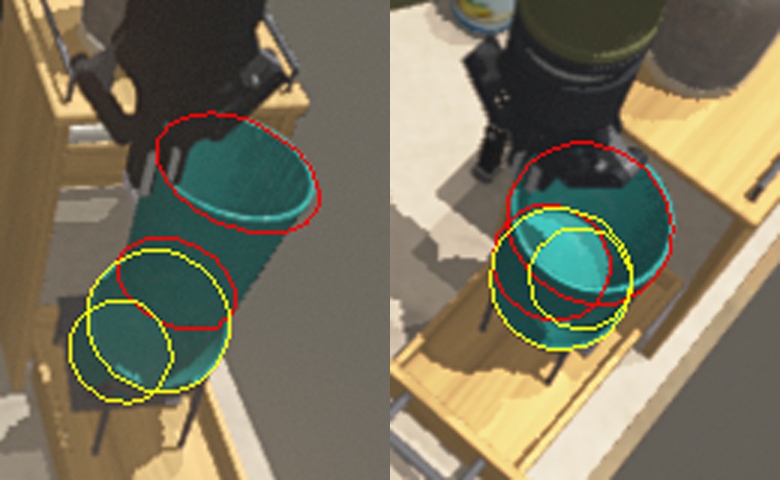

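The overlay shows the held tub rolled about 7° with its foot centre at about (536,-254,191), above the seated lip, and the yellow seated model matches the image. Lower, shift +x until the foot's back edge overlaps the back lip, then press.

```bash
python3 -m crank '[0,0,12,0, 0,0,10,0, -8,0,0,0, -8,0,0,0, -8,0,0,0, 0,0,0,0]' 0 20
python3 -m crank '[0,0,4,0, 0,0,4,0, 0,0,3,0, 0,0,0,0]' 
python3 -c "
from h import *
to(561,-217,200)"
```

```text
clock: 19.6
ee_pos: [561.1, -217.4, 221.4]
ee_rot: [0.055, 3.141, 0.0]
contact_force: [-0.0, -0.5, -3.4]
grip_width: 5.4
grip_force: 24.7
clock: 20.0
ee_pos: [559.4, -217.2, 210.7]
ee_rot: [-0.056, -3.141, -0.0]
contact_force: [0.3, 0.3, -1.2]
grip_width: 5.4
grip_force: 24.9
t 20.0 at [ 559.4 -217.2  210.7] grip 5.4 24.9 F [ 0.3  0.3 -1.2] | shift [-1.6  0.3 10.7] roll 0.001
```

```bash
python3 -m crank '[0,0,3,0, 0,0,3,0, 0,0,0,0]' 
python3 -m crank '[0,0,3,0, 0,0,3,0, 0,0,0,0]'
```

```text
clock: 20.3
ee_pos: [559.3, -217.2, 204.6]
ee_rot: [-0.056, -3.14, -0.0]
contact_force: [-1.2, -0.2, -0.8]
grip_width: 5.4
grip_force: 24.8
clock: 20.6
ee_pos: [559.3, -217.1, 198.4]
ee_rot: [-0.056, -3.14, -0.001]
contact_force: [-0.4, -0.4, -0.2]
grip_width: 5.6
grip_force: 24.8
```

```bash
python3 -m crank '[0,0,3,0, 0,0,3,0, 0,0,0,0]' 
python3 -m crank '[0,0,3,0, 0,0,3,0, 0,0,0,0]'
```

```text
clock: 20.9
ee_pos: [559.4, -217.1, 192.4]
ee_rot: [-0.056, -3.14, -0.001]
contact_force: [-0.1, -0.7, -0.5]
grip_width: 5.4
grip_force: 24.8
clock: 21.2
ee_pos: [559.4, -217.2, 186.4]
ee_rot: [-0.056, -3.14, -0.001]
contact_force: [-1.1, -0.2, -1.0]
grip_width: 4.9
grip_force: 24.8
```

Run:
```python
from h import *
for x0 in([560,-254,135,-.1,-.1],[590,-254,150,-.5,-.1]):
    x,ms=held("tub_right",x0)
for n in("scene","side"):
    print(n,[(round(d["score"],2),np.round(d["box"])) for d in silhouettes("tub_seated",n)])
for n in("scene","side"):
    m=proj(n,tubpts(np.array([608,-260,42.]),[-.577,.021,1]));print(m.min(0).round(),m.max(0).round())
im=np.hstack([cv2.resize(get_image("side")[70:230,310:440],None,fx=3,fy=3,interpolation=2),cv2.resize(get_image("scene")[150:310,280:410],None,fx=3,fy=3,interpolation=2)]);cv2.imwrite("pics/i.png",im)
```

```text
tub_right o [ 559.6 -255.   134.4] ax [-0.076 -0.123] rim [ 551.7 -267.9  238.3] iou 0.804
tub_right o [ 580.3 -263.8  127. ] ax [-0.395 -0.065] rim [ 541.8 -270.2  224.5] iou 0.789
scene [(0.75, array([313., 227., 360., 268.])), (0.72, array([269., 235., 377., 319.])), (0.54, array([318., 112., 464., 270.]))]
side [(0.6, array([330., 160., 383., 201.]))]
[313. 219.] [360. 266.]
[333. 153.] [386. 204.]
```

View pics/i.png

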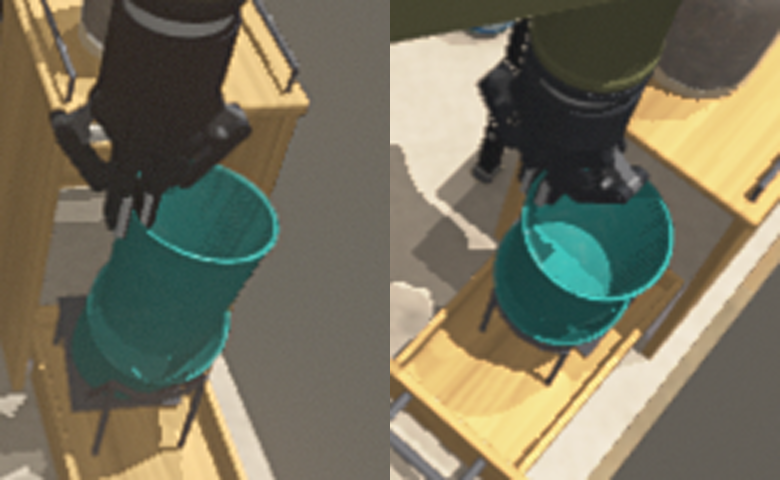

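The foot is now inside the seated tub's mouth without contact force. Continue down, watching the force.

```bash
python3 -m crank '[0,0,4,0, 0,0,4,0, 0,0,0,0]' 
python3 -m crank '[0,0,4,0, 0,0,4,0, 0,0,0,0]' 
python3 -m crank '[0,0,4,0, 0,0,0,0]'
```

```text
clock: 22.1
ee_pos: [559.1, -217.0, 178.1]
ee_rot: [-0.056, -3.14, -0.001]
contact_force: [-1.3, 0.0, -1.1]
grip_width: 5.5
grip_force: 24.8
clock: 22.4
ee_pos: [559.2, -217.0, 170.2]
ee_rot: [-0.056, -3.14, -0.001]
contact_force: [-0.4, 0.3, -0.5]
grip_width: 5.1
grip_force: 24.8
clock: 22.6
ee_pos: [559.3, -217.3, 166.7]
ee_rot: [-0.056, -3.14, -0.0]
contact_force: [-0.5, 1.0, 0.1]
grip_width: 5.5
grip_force: 25.2
```

```bash
python3 -m crank '[0,0,3,0, 0,0,3,0, 0,0,0,0]' 
python3 -m crank '[2,0,3,0, 2,0,3,0, 0,0,0,0]' 
python3 -c "
from h import *
x,ms=held('tub_right',[565,-255,110,-.15,-.1])"
```

```text
clock: 22.9
ee_pos: [558.7, -217.2, 162.9]
ee_rot: [-0.057, -3.14, 0.001]
contact_force: [-6.5, 2.2, 13.5]
grip_width: 5.5
grip_force: 32.3
clock: 23.2
ee_pos: [555.8, -215.8, 159.5]
ee_rot: [0.057, 3.138, 0.001]
contact_force: [-8.1, 7.2, 23.2]
grip_width: 5.4
grip_force: 40.1
tub_right o [ 557.9 -259.2  108.6] ax [-0.096 -0.079] rim [ 547.9 -267.4  212.8] iou 0.799
```

The contacts now support the tub, so I'll release it and see how it settles.

```bash
python3 -m crank '[0,0,-2,0, 0,0,-2,0, 0,0,0,0, 0,0,0,0, 0,0,0,0]' 24 20
python3 -c "
from h import *
to(556,-217,160)
for x0 in([565,-258,105,-.15,-.0],[580,-258,85,-.5,0]): x,ms=held('tub_right',x0)
x,_=held('tub_seated',[608,-260,42,-.57,0])"
```

```text
clock: 23.9
ee_pos: [555.6, -217.1, 158.4]
ee_rot: [-0.056, -3.14, -0.001]
contact_force: [-0.1, 0.1, -0.3]
grip_width: 23.9
grip_force: 0.0
t 23.9 at [ 555.6 -217.1  158.4] grip 23.9 0.0 F [-0.1  0.1 -0.3] | shift [-0.4  0.2 -1.6] roll 0.001
tub_right o [ 557.1 -258.8  109.5] ax [-0.126 -0.007] rim [ 543.9 -259.5  213.6] iou 0.807
tub_right o [ 556.4 -259.9  108.1] ax [-0.1  0. ] rim [ 546.  -259.9  212.6] iou 0.801
tub_seated o [ 612.7 -261.    36. ] ax [-0.656  0.039] rim [ 555.1 -257.6  123.7] iou 0.138
```

It sits wedged at about 7° lean. Pressing down on its front rim with shut fingertips should tip it over and seat it, because that rim's path is almost vertical.

```bash
python3 -m crank '[0,0,-15,0, 0,0,-20,0, 0,0,-20,0, 22,-14,-5,0, 22,-15,0,0, 22,-15,0,0, 0,0,0,0, 0,0,10,0, 0,0,10,0]' 24 20
python3 -m crank '[0,0,8,0, 0,0,5,0, 0,0,5,0, 0,0,0,0]' 0 20
python3 -c "
from h import *
to(489,-258,180)"
```

```text
clock: 25.4
ee_pos: [489.0, -258.6, 198.5]
ee_rot: [0.056, 3.14, -0.0]
contact_force: [-0.1, -0.3, -0.2]
grip_width: 24.2
grip_force: 0.0
clock: 25.8
ee_pos: [487.9, -258.2, 179.9]
ee_rot: [-0.055, -3.139, -0.002]
contact_force: [0.6, -0.3, 0.3]
grip_width: -0.3
grip_force: 0.0
t 25.8 at [ 487.9 -258.2  179.9] grip -0.3 0.0 F [ 0.6 -0.3  0.3] | shift [-1.1  0.3 -0.1] roll 0.002
```

```bash
python3 -m crank '[0,0,5,0, 0,0,5,0, 0,0,5,0, 0,0,0,0]' 
python3 -m crank '[0,0,5,0, 0,0,5,0, 0,0,0,0]'
python3 -c "
from h import *
for x0 in([565,-258,105,-.15,-.0],[580,-258,85,-.5,0]): x,ms=held('tub_right',x0)"
```

```text
clock: 26.2
ee_pos: [486.8, -258.8, 166.0]
ee_rot: [-0.056, -3.139, 0.0]
contact_force: [-2.0, 0.0, 2.1]
grip_width: 0.0
grip_force: 1.2
clock: 26.5
ee_pos: [487.2, -258.7, 155.9]
ee_rot: [-0.057, -3.14, -0.0]
contact_force: [-2.3, -0.2, 2.0]
grip_width: 0.1
grip_force: 1.1
tub_right o [ 718.4 -350.5  -77. ] ax [-0.504  0.595] rim [ 676.7 -301.2    5.8] iou 0.398
tub_right o [ 625.3 -298.1   38.9] ax [-0.629  0.382] rim [ 572.1 -265.8  123.4] iou 0.359
```

```bash
python3 -m crank '[0,0,5,0, 0,0,5,0, 0,0,5,0, 0,0,0,0]' 
python3 -m crank '[0,0,5,0, 0,0,5,0, 0,0,5,0, 0,0,0,0]'
python3 -c "
from h import *
for n in('scene','side'):
    get_image(n)
    for t in('tub_right','tray'): print(n,t,[(round(d['score'],2),np.round(d['box'])) for d in silhouettes(t,n)])
    m=proj(n,tubpts(np.array([584,-259,83.5]),[-.577,.021,1]));print('want',m.min(0).round(),m.max(0).round())
"
```

```text
clock: 27.3
ee_pos: [487.7, -258.2, 139.7]
ee_rot: [-0.056, -3.14, -0.002]
contact_force: [0.1, 0.6, -0.1]
grip_width: 0.2
grip_force: 0.0
clock: 27.7
ee_pos: [487.6, -258.4, 125.0]
ee_rot: [-0.056, -3.14, -0.001]
contact_force: [0.2, -0.3, 0.7]
grip_width: 0.0
grip_force: 0.0
scene tub_right [(0.51, array([312., 232., 360., 264.]))]
scene tray [(0.68, array([267., 230., 377., 320.]))]
want [309. 218.] [358. 267.]
side tub_right [(0.75, array([343., 147., 396., 202.]))]
side tray [(0.74, array([320., 168., 411., 265.]))]
want [337. 146.] [394. 200.]
```

Contact was lost near z≈140 and the side box is close to the nested one, so it probably dropped in. I'll lift away toward the left tub and measure the pair unobstructed.

```bash
python3 -m crank '[0,0,-20,0, 0,0,-30,0, 0,0,-30,0, 0,0,-20,0, 0,20,0,0, 0,32,0,0, 0,32,0,0, 0,32,0,0, 0,32,0,0, 0,32,0,0]' 40 20
python3 - <<'E'
from h import *
for n in("scene","side"): get_image(n)
C={n:camera_info(n) for n in("scene","side")}
for n in C: print(n,[(t,round(d['score'],2),np.round(d['box']).tolist()) for t in("tub_seated","tray_handle") for d in silhouettes(t,n)])
ms=[(n,C[n],silhouettes("tub_right",n)[0]["region"].astype(np.float32)) for n in C]
# stacked pair: hull of both tubs
def costf(x,H):
    e=0
    for n,c,m in ms: pass
x,f=fit(ms,lambda x:(x[:3],[x[3],x[4],1]),[584,-259,84,-.57,.02],[10,10,10,.1,.1]);print(x.round(2),f)
cv2.imwrite("pics/j.png",np.hstack([cv2.resize(get_image("side")[130:290,310:440],None,fx=3,fy=3,interpolation=2),cv2.resize(get_image("scene")[180:340,260:390],None,fx=3,fy=3,interpolation=2)]))
E
```

```text
clock: 29.0
ee_pos: [494.6, -77.7, 226.4]
ee_rot: [0.057, 3.14, -0.0]
contact_force: [-0.1, -0.4, -0.5]
grip_width: 39.9
grip_force: 0.0
scene [('tub_seated', 0.64, [356.0, 238.0, 361.0, 253.0]), ('tray_handle', 0.63, [274.0, 211.0, 376.0, 320.0])]
side [('tub_seated', 0.6, [333.0, 173.0, 354.0, 200.0]), ('tub_seated', 0.49, [320.0, 166.0, 410.0, 266.0]), ('tray_handle', 0.88, [322.0, 170.0, 407.0, 263.0])]
[ 5.8394e+02 -2.6416e+02  8.7720e+01 -6.0000e-01  6.0000e-02] 0.047714054584503174
```

View pics/j.png

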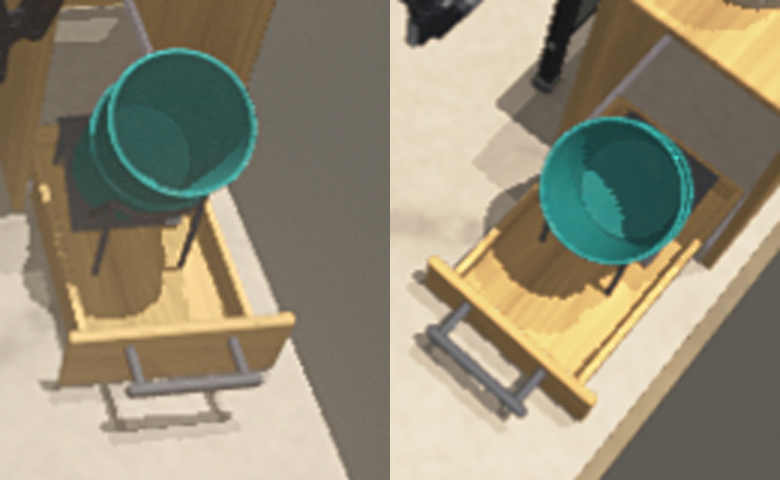

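The picture shows the right tub nested straight in the seated one, fitting (584,-262,86) with a lean of 31°. The tray is still out. Next is the left tub: check it and the big tub's clearance.

```bash
python3 -m crank '[0,33,0,0, 0,33,0,0, 0,33,0,0, 0,33,0,0, 0,33,0,0, 0,33,0,0, 0,33,0,0, 0,33,0,0, 0,33,-6,0, 0,20,0,0]'
python3 - <<'E'
from h import *
C={n:camera_info(n) for n in("scene","side","wrist")}
for n in C:get_image(n)
to(488,260,50)
def f(t,x0,H,rf,rm,cams):
    import h
    ms=[(n,C[n],silhouettes(t,n)[0]["region"].astype(np.float32)) for n in cams]
    o=h.tubpts; h.tubpts=lambda a,b:o(a,b,H,rf,rm)
    print(t,cams,h.fit(ms,lambda x:(np.array([x[0],x[1],0]),[0,0,1]),x0,[15,15])); h.tubpts=o
f("tub_left",[487,210],105,42,53,("wrist",))
f("tub_left",[487,210],105,42,53,("wrist","scene","side"))
f("big_tub",[600,240],125,54,69,("wrist",))
f("big_tub",[600,240],125,54,69,("side","scene"))
E
```

```text
clock: 30.5
ee_pos: [506.8, 239.8, 232.5]
ee_rot: [0.056, 3.14, 0.002]
contact_force: [-0.0, 0.2, 0.1]
grip_width: 40.0
grip_force: 0.0
t 30.65 at [506.2 238.4 231.7] grip 39.7 0.0 F [-0.1 -0.  -1. ] | shift [ 19.   21.  181.7] roll 0.003
tub_left ('wrist',) (array([487.37896506, 210.88697758]), np.float64(0.02011895179748535))
tub_left ('wrist', 'scene', 'side') (array([487.26942784, 210.90190505]), np.float64(0.04302108287811279))
big_tub ('wrist',) (array([605.33407465, 232.62651153]), np.float64(0.25074249505996704))
big_tub ('side', 'scene') (array([604.82095242, 233.66709709]), np.float64(0.16508376598358154))
```

```bash
python3 -m crank '[9,10,20,0, 9,11,25,0, 0,0,30,0, 0,0,30,0, 0,0,30,0, 0,0,25,0, 0,0,14,0, 0,0,7,0, 0,0,0,0]' 40 30
python3 -m crank '[0,0,0,0, 0,0,0,0, 0,0,0,0, 0,0,0,0, 0,0,0,0]' 0 30
python3 -m crank '[0,0,-4,0, 0,0,-12,0, 0,0,-20,0, 0,0,-25,0, 0,0,-25,0, 0,0,-25,0, 0,0,-25,0, 0,0,-25,0, 0,0,-25,0, 0,0,-25,0]'
```

```text
clock: 31.9
ee_pos: [488.3, 258.9, 50.3]
ee_rot: [-0.057, -3.139, 0.001]
contact_force: [-0.2, -0.3, -0.7]
grip_width: 40.2
grip_force: 0.0
clock: 32.4
ee_pos: [489.1, 259.5, 52.3]
ee_rot: [0.056, 3.14, 0.0]
contact_force: [-1.2, -0.5, 5.3]
grip_width: 5.5
grip_force: 29.1
clock: 33.4
ee_pos: [488.7, 259.9, 264.1]
ee_rot: [0.056, 3.14, 0.002]
contact_force: [0.4, -0.3, -0.1]
grip_width: 5.1
grip_force: 29.7
```

```bash
python3 -m crank '[0,-10,-15,0, -3,-25,-10,0, -4,-32,0,0, -4,-32,0,0, -4,-32,0,0, -4,-32,0,0, -4,-32,0,0, -4,-32,0,0, -4,-32,0,0, -4,-32,0,0]'
python3 -m crank '[-4,-32,0,0, -4,-32,0,0, -4,-32,0,0, -4,-32,0,0, -4,-32,0,0, -3,-15,0,0, 0,-6,0,0, 0,0,0,0]'
python3 - <<'E'
from h import *
to(535,-216,252)
x,ms=held("tub_left",[530,-254,235,-.05,-.1])
E
```

```text
clock: 34.4
ee_pos: [513.4, -33.5, 288.1]
ee_rot: [0.056, 3.139, 0.001]
contact_force: [0.4, -0.4, -0.6]
grip_width: 4.5
grip_force: 29.7
clock: 35.2
ee_pos: [529.8, -214.1, 287.2]
ee_rot: [0.057, 3.141, 0.001]
contact_force: [-0.4, 0.3, -0.8]
grip_width: 4.4
grip_force: 29.7
t 35.2 at [ 529.8 -214.1  287.2] grip 4.4 29.7 F [-0.4  0.3 -0.8] | shift [-5.3 -1.8 35.2] roll 0.0
tub_left o [ 532.8 -253.2  228.5] ax [-0.066 -0.126] rim [ 525.9 -266.3  332.5] iou 0.833
```

```bash
python3 -m crank '[-3,-1,12,0, 0,0,12,0, 0,0,5,0, 0,0,4,0, 0,0,4,0, 0,0,0,0]' 0 20
python3 -m crank '[0,0,4,0, 0,0,4,0, 0,0,4,0, 0,0,0,0]'
python3 -m crank '[0,0,4,0, 0,0,4,0, 0,0,4,0, 0,0,0,0]'
```

```text
clock: 36.0
ee_pos: [532.4, -215.2, 249.3]
ee_rot: [-0.056, -3.14, -0.001]
contact_force: [-0.1, -0.2, -1.3]
grip_width: 4.3
grip_force: 29.7
clock: 36.4
ee_pos: [532.2, -215.2, 237.2]
ee_rot: [-0.056, -3.14, -0.001]
contact_force: [-0.4, 0.5, -1.0]
grip_width: 4.6
grip_force: 29.6
clock: 36.8
ee_pos: [532.3, -215.1, 225.1]
ee_rot: [-0.056, -3.14, -0.001]
contact_force: [-0.7, -0.2, -0.8]
grip_width: 4.7
grip_force: 29.6
```

```bash
python3 -m crank '[0,0,4,0, 0,0,4,0, 0,0,0,0]'
python3 -m crank '[0,0,3,0, 0,0,3,0, 0,0,0,0]'
python3 -m crank '[0,0,2,0, 0,0,0,0]'
```

```text
clock: 37.1
ee_pos: [532.3, -215.1, 217.3]
ee_rot: [-0.056, -3.14, -0.001]
contact_force: [-0.8, 0.0, 0.1]
grip_width: 4.3
grip_force: 29.6
clock: 37.4
ee_pos: [532.2, -215.3, 211.8]
ee_rot: [-0.056, -3.14, 0.0]
contact_force: [-1.8, 0.5, 2.0]
grip_width: 4.3
grip_force: 30.2
clock: 37.6
ee_pos: [532.1, -215.4, 210.4]
ee_rot: [-0.057, -3.14, 0.001]
contact_force: [-4.0, 1.2, 4.1]
grip_width: 4.4
grip_force: 32.0
```

Contact comes where expected, 48 mm up the axis. Press slightly, release, lift out, and go above the front rim.

```bash
python3 -m crank '[0,0,3,0, 1,0,2,0, 0,0,0,0]'
python3 -m crank '[0,0,-2,0, 0,0,-1,0, 0,0,0,0, 0,0,0,0]' 24 20
python3 - <<'E'
from h import *
to(464,-257,222)
x,ms=held("tub_left",[534,-256,150,-.1,0])
E
```

```text
clock: 37.9
ee_pos: [531.1, -215.2, 206.8]
ee_rot: [0.057, 3.141, -0.001]
contact_force: [-7.0, 1.0, 9.7]
grip_width: 4.4
grip_force: 38.4
clock: 38.3
ee_pos: [532.0, -215.3, 207.7]
ee_rot: [0.056, 3.141, 0.0]
contact_force: [-0.3, -0.3, -0.3]
grip_width: 24.1
grip_force: 0.0
t 38.3 at [ 532.  -215.3  207.7] grip 24.1 0.0 F [-0.3 -0.3 -0.3] | shift [ 66.4 -44.2 -14.3] roll 0.001
tub_left o [ 528.1 -257.3  153.8] ax [-0.031 -0.048] rim [ 524.8 -262.3  258.6] iou 0.819
```

```bash
python3 -m crank '[0,0,-15,0, 0,0,-20,0, 0,0,-20,0, 20,-14,-5,0, 21,-15,0,0, 21,-15,0,0, 0,0,0,0, 0,0,10,0, 0,0,10,0]' 24 20
python3 -m crank '[0,0,8,0, 0,0,8,0, 0,0,4,0, 0,0,0,0]' 0 20
python3 -m crank '[0,0,4,0, 0,0,4,0, 0,0,4,0, 0,0,0,0]' 0 20
```

```text
clock: 39.4
ee_pos: [469.0, -256.8, 247.4]
ee_rot: [0.056, 3.14, 0.0]
contact_force: [-1.0, 0.8, -0.3]
grip_width: 24.2
grip_force: 0.0
clock: 39.8
ee_pos: [468.0, -256.5, 226.9]
ee_rot: [-0.055, -3.139, -0.002]
contact_force: [-0.4, 0.2, 0.1]
grip_width: 0.1
grip_force: 0.0
clock: 40.2
ee_pos: [467.0, -257.1, 217.5]
ee_rot: [-0.056, -3.14, 0.001]
contact_force: [-4.6, 2.3, 9.2]
grip_width: 0.0
grip_force: 5.1
```

```bash
python3 -m crank '[0,0,2,0, 0,0,2,0, 0,0,0,0]' 0 20
python3 - <<'E'
from h import *
x,ms=held("tub_left",[534,-256,150,-.1,0])
for n in("scene","side"): print(n,[(t,round(d['score'],2),np.round(d['box']).tolist()) for t in("tub_right","tray_handle") for d in silhouettes(t,n)])
E
```

```text
clock: 40.5
ee_pos: [466.2, -257.8, 216.0]
ee_rot: [-0.056, -3.14, 0.005]
contact_force: [-10.9, 1.7, 23.2]
grip_width: -0.2
grip_force: 11.6
tub_left o [ 545.9 -265.8  126.5] ax [-0.14  -0.004] rim [ 531.4 -266.2  230.5] iou 0.439
scene [('tub_right', 0.46, [309.0, 241.0, 355.0, 267.0]), ('tray_handle', 0.9, [270.0, 237.0, 374.0, 319.0])]
side [('tub_right', 0.72, [341.0, 158.0, 396.0, 201.0]), ('tray_handle', 0.92, [321.0, 170.0, 406.0, 263.0]), ('tray_handle', 0.55, [302.0, 6.0, 401.0, 198.0])]
```

Not tipping: 23 N now, and the fit from before the press puts the front foot edge on the front lip (about 5 mm too far -x). Back off, regrip and re-place it further +x.

```bash
python3 -m crank '[0,0,-10,0, 0,0,-20,0, 0,0,-25,0, -20,14,-10,0, -21,15,0,0, -21,15,0,0, 0,0,0,0]' 30 20
python3 - <<'E'
from h import *
to(530,-215,208)
for x0 in([530,-256,152,-.1,0],[545,-256,140,-.3,0]):x,ms=held("tub_left",x0)
E
```

```text
clock: 41.6
ee_pos: [534.5, -213.9, 277.0]
ee_rot: [0.052, 3.139, 0.001]
contact_force: [-0.1, -0.9, -0.1]
grip_width: 30.3
grip_force: 0.0
t 41.6 at [ 534.5 -213.9  277. ] grip 30.3 0.0 F [-0.1 -0.9 -0.1] | shift [ 4.6 -1.3 69. ] roll 0.004
tub_left o [ 531.2 -258.3  151.7] ax [-0.104 -0.031] rim [ 520.4 -261.5  256.1] iou 0.976
tub_left o [ 530.8 -257.8  152.5] ax [-0.108 -0.032] rim [ 519.4 -261.1  256.8] iou 0.965
```

The fit is now clean (IoU 0.976): foot at (531,-258,152), 6° lean, with the front edge right at the lip. Regrip, lift, shift 5 mm +x and lower again.

```bash
python3 -m crank '[6,2,10,0, 5,1,20,0, 0,0,20,0, 0,0,14,0, 0,0,5,0, 0,0,0,0]' 30 20
python3 -m crank '[0,0,0,0, 0,0,0,0, 0,0,0,0, 0,0,0,0]' 0 30
python3 -m crank '[0,0,-4,0, 0,0,-8,0, 0,0,-8,0, -3,0,0,0, -3,0,0,0, 0,0,0,0]'
python3 - <<'E'
from h import *
to(530,-215,208)
x,ms=held("tub_left",[530,-256,165,-.1,-.1])
E
```

```text
clock: 42.6
ee_pos: [520.2, -211.9, 207.5]
ee_rot: [-0.057, -3.14, -0.001]
contact_force: [-0.0, -0.4, -0.3]
grip_width: 29.9
grip_force: 0.0
clock: 43.0
ee_pos: [521.5, -212.4, 209.2]
ee_rot: [0.056, 3.139, -0.002]
contact_force: [-0.9, 0.3, 3.6]
grip_width: 4.6
grip_force: 30.1
clock: 43.6
ee_pos: [527.0, -211.9, 227.7]
ee_rot: [-0.056, -3.141, -0.001]
contact_force: [-0.5, -0.9, -0.0]
grip_width: 4.5
grip_force: 29.4
t 43.6 at [ 527.  -211.9  227.7] grip 4.5 29.4 F [-0.5 -0.9 -0. ] | shift [-3.1 -3.  19.7] roll 0.001
tub_left o [ 539.1 -253.   166.1] ax [-0.148 -0.103] rim [ 523.8 -263.6  269.4] iou 0.818
```

```bash
python3 -m crank '[0,-1,4,0, 0,-1,4,0, 0,0,4,0, 0,0,0,0]'
python3 -m crank '[0,0,3,0, 0,0,3,0, 0,0,0,0]'
```

```text
clock: 44.2
ee_pos: [526.1, -214.0, 215.2]
ee_rot: [-0.057, -3.139, -0.001]
contact_force: [-0.7, -0.7, 0.7]
grip_width: 4.3
grip_force: 29.8
clock: 44.5
ee_pos: [526.1, -214.0, 210.4]
ee_rot: [-0.057, -3.14, 0.0]
contact_force: [-3.2, 0.5, 5.3]
grip_width: 4.4
grip_force: 37.6
```

```bash
python3 -m crank '[1,0,3,0, 1,0,3,0, 0,0,0,0]'
python3 -m crank '[0,0,-1,0, 0,0,-1,0, 0,0,0,0, 0,0,0,0]' 26 20
python3 - <<'E'
from h import *
to(466,-258,240)
x,ms=held("tub_left",[535,-256,148,-.15,0])
E
```

```text
clock: 44.8
ee_pos: [526.3, -212.8, 207.5]
ee_rot: [0.056, 3.136, 0.001]
contact_force: [-3.9, 6.0, 17.8]
grip_width: 4.5
grip_force: 46.9
clock: 45.2
ee_pos: [524.8, -214.1, 205.5]
ee_rot: [-0.056, -3.141, -0.0]
contact_force: [-0.5, -0.9, 0.3]
grip_width: 26.1
grip_force: 0.0
t 45.2 at [ 524.8 -214.1  205.5] grip 26.1 0.0 F [-0.5 -0.9  0.3] | shift [ 57.2 -46.1 -34.5] roll 0.001
tub_left o [ 534.6 -260.1  150.3] ax [-0.177  0.047] rim [ 516.4 -255.2  253.6] iou 0.802
```

Now it leans 10° with the front foot edge inside. Press the front rim down again.

```bash
python3 -m crank '[0,0,-15,0, 0,0,-20,0, 0,0,-25,0, 20,-15,-5,0, 21,-16,0,0, 21,-15,0,0, 0,0,10,0, 0,0,10,0]' 26 20
python3 -m crank '[0,0,10,0, 0,0,10,0, 0,0,6,0, 0,0,0,0]' 0 20
python3 -m crank '[0,0,3,0, 0,0,3,0, 0,0,3,0, 0,0,0,0]' 0 20
```

```text
clock: 46.2
ee_pos: [461.3, -258.0, 250.7]
ee_rot: [0.058, 3.14, -0.0]
contact_force: [-0.8, 0.4, -0.1]
grip_width: 25.8
grip_force: 0.0
clock: 46.6
ee_pos: [460.8, -256.9, 223.4]
ee_rot: [-0.055, -3.139, -0.003]
contact_force: [-0.8, -0.2, 0.3]
grip_width: -0.1
grip_force: 0.0
clock: 47.0
ee_pos: [461.0, -257.6, 215.7]
ee_rot: [-0.056, -3.141, -0.0]
contact_force: [-0.1, 0.2, 0.1]
grip_width: -0.3
grip_force: 0.0
```

```bash
python3 -m crank '[0,0,4,0, 0,0,4,0, 0,0,4,0, 0,0,0,0]'
python3 -m crank '[0,0,4,0, 0,0,4,0, 0,0,0,0]'
```

```text
clock: 47.4
ee_pos: [459.6, -257.5, 203.5]
ee_rot: [-0.056, -3.138, -0.001]
contact_force: [-2.4, -1.5, 1.8]
grip_width: -0.2
grip_force: 0.8
clock: 47.7
ee_pos: [461.5, -257.6, 195.2]
ee_rot: [0.057, 3.141, 0.001]
contact_force: [0.7, 0.2, -0.0]
grip_width: 0.1
grip_force: 0.0
```

```bash
python3 -m crank '[0,0,-20,0, 0,0,-25,0, 0,0,-25,0, 10,0,-15,0, 25,0,0,0, 20,0,0,0, 0,0,0,0]'
python3 - <<'E'
from h import *
s=read_state();print(s["ee_pos"])
for x0 in([560,-257,126,-.57,0],[535,-256,148,-.2,0]):x,ms=held("tub_left",x0)
for n,c,m in ms:
    b=np.argwhere(m);p=proj(n,tubpts(np.array([560,-259,127.]),[-.58,.03,1]),c);print(n,b.min(0)[::-1],b.max(0)[::-1],"want",p.min(0).round(),p.max(0).round())
    print([(t,round(d['score'],2),np.round(d['box']).tolist()) for t in("tub_right","tub_seated","tray_handle") for d in silhouettes(t,n)])
E
```

```text
clock: 48.4
ee_pos: [404.7, -255.4, 281.2]
ee_rot: [-0.058, -3.141, -0.0]
contact_force: [-0.1, -0.0, 0.2]
grip_width: 0.2
grip_force: 0.0
[ 404.68684909 -255.37698603  281.22093414]
tub_left o [ 575.6 -274.2  117.5] ax [-0.687  0.129] rim [ 516.5 -263.1  203.5] iou 0.634
tub_left o [ 573.7 -269.4  126.2] ax [-0.778  0.121] rim [ 509.5 -259.4  208.7] iou 0.607
scene [335 225] [355 266] want [304. 217.] [356. 268.]
[('tub_right', 0.46, [348.0, 227.0, 359.0, 248.0]), ('tray_handle', 0.57, [271.0, 222.0, 376.0, 320.0])]
side [346 140] [403 194] want [343. 138.] [403. 195.]
[('tub_right', 0.8, [341.0, 155.0, 382.0, 202.0]), ('tub_seated', 0.85, [331.0, 160.0, 372.0, 204.0]), ('tray_handle', 0.7, [320.0, 166.0, 407.0, 260.0])]
```

The side view matches the nested pose. The scene view is blocked by the arm, so I'll swing aside for a clean check.

```bash
python3 -m crank '[-2,31,10,0, -2,31,20,0, -2,31,20,0, -2,31,20,0, -2,31,20,0]'
python3 - <<'E'
from h import *
for x0 in([560,-257,126,-.57,0],):x,ms=held("tub_left",x0)
for n,c,m in ms:
    b=np.argwhere(m);p=proj(n,tubpts(np.array([560,-259,127.]),[-.58,.03,1]),c);print(n,b.min(0)[::-1],b.max(0)[::-1],"want",p.min(0).round(),p.max(0).round())
    D=silhouettes("tray_handle",n);print(np.round(D[0]["box"]))
to(366,-256.5,6)
E
```

```text
clock: 49.6
ee_pos: [421.9, -100.2, 190.6]
ee_rot: [0.057, 3.14, -0.0]
contact_force: [-0.3, 0.1, 0.4]
grip_width: 0.1
grip_force: 0.0
tub_left o [ 559.9 -262.7  128.4] ax [-0.636  0.064] rim [ 503.6 -257.1  216.9] iou 0.934
scene [303 219] [355 270] want [304. 217.] [356. 268.]
[272. 213. 379. 319.]
side [348 140] [402 194] want [343. 138.] [403. 195.]
[320. 189. 407. 259.]
t 49.9 at [ 422.7 -102.3  191.8] grip 0.1 0.0 F [-0.3 -0.1 -0.8] | shift [  51.3 -156.   185.9] roll 0.001
```

The left tub's origin is 47.3 mm up the axis from the right tub's, so the stack is nested. Now drop in front of the handle and push it home with shut fingers.

```bash
python3 -m crank '[9,-26,15,0, 9,-26,15,0, 9,-26,15,0, 9,-26,15,0, 9,-26,15,0, 6,-26,20,0, 0,0,25,0, 0,0,25,0, 0,0,25,0, 0,0,10,0]' 0 20
python3 -m crank '[0,0,5,0, -6,0,0,0, -5,0,0,0, -4,0,0,0]'
python3 -c "
from h import *
to(381,-257,6)"
```

```text
clock: 50.9
ee_pos: [364.6, -256.6, 9.9]
ee_rot: [-0.06, -3.14, -0.001]
contact_force: [-0.5, 0.3, 1.8]
grip_width: 0.1
grip_force: 0.0
clock: 51.3
ee_pos: [381.8, -256.8, 7.1]
ee_rot: [0.055, 3.139, -0.003]
contact_force: [-4.8, -1.9, 2.5]
grip_width: -0.0
grip_force: 2.9
t 51.3 at [ 381.8 -256.8    7.1] grip -0.0 2.9 F [-4.8 -1.9  2.5] | shift [ 0.8 -0.2  1.1] roll 0.002
```

```bash
python3 -m crank '[-3,0,0,0, -5,0,0,0, -7,0,0,0, -8,0,0,0, -8,0,0,0, -8,0,0,0, -8,0,0,0, -8,0,0,0, -8,0,0,0, -8,0,0,0]'
python3 -m crank '[-8,0,0,0, -8,0,0,0, -8,0,0,0, -8,0,0,0, -8,0,0,0, -8,0,0,0, -6,0,0,0, -4,0,0,0, -3,0,0,0]'
```

```text
clock: 52.3
ee_pos: [448.3, -256.9, 6.3]
ee_rot: [-0.054, -3.136, -0.003]
contact_force: [-8.5, 0.8, 5.3]
grip_width: 0.1
grip_force: 3.7
clock: 53.2
ee_pos: [509.4, -259.3, 6.3]
ee_rot: [-0.054, -3.136, -0.002]
contact_force: [-8.2, -0.0, 5.2]
grip_width: 0.1
grip_force: 3.7
```

```bash
python3 -m crank '[-4,0,0,0, -4,0,0,0, -4,0,0,0, -3,0,0,0]'
python3 -m crank '[-3,0,0,0, -3,0,0,0, -3,0,0,0]'
python3 -m crank '[-3,0,0,0, -3,0,0,0]'
```

```text
clock: 53.6
ee_pos: [524.0, -259.7, 6.2]
ee_rot: [-0.054, -3.135, -0.003]
contact_force: [-7.0, 0.9, 5.8]
grip_width: -0.1
grip_force: 3.8
clock: 53.9
ee_pos: [532.6, -259.8, 6.2]
ee_rot: [-0.054, -3.135, -0.003]
contact_force: [-8.6, 1.1, 6.9]
grip_width: -0.2
grip_force: 4.0
clock: 54.1
ee_pos: [538.4, -260.0, 6.2]
ee_rot: [-0.055, -3.134, -0.004]
contact_force: [-8.2, 0.8, 5.9]
grip_width: -0.2
grip_force: 4.1
```

```bash
python3 -m crank '[-3,0,0,0, -3,0,0,0]'
python3 -m crank '[-3,0,0,0, -1,0,0,0]'
```

```text
clock: 54.3
ee_pos: [544.2, -260.1, 6.2]
ee_rot: [-0.054, -3.134, -0.004]
contact_force: [-8.2, 0.7, 5.7]
grip_width: 0.2
grip_force: 4.2
clock: 54.5
ee_pos: [544.6, -259.9, 6.0]
ee_rot: [-0.053, -3.128, -0.005]
contact_force: [-17.3, -0.6, 13.2]
grip_width: 0.1
grip_force: 8.4
```

The force jumps at x≈544 after 163 mm of travel, so the panel is closed. One gentle confirm, then retreat and check.

```bash
python3 -m crank '[-2,0,0,0, 0,0,0,0, 0,0,0,0]'
python3 -m crank '[4,0,0,0, 10,0,0,0, 20,0,0,0, 25,0,0,0, 25,0,-10,0, 25,0,-25,0, 5,30,-25,0, 0,30,-25,0, 0,32,-25,0, 0,30,-25,0]'
python3 - <<'E'
from h import *
get_image("scene");get_image("side")
print(read_state()["clock"],read_state()["contact_force"].round(1))
S=np.array([163,-6,0.])
for t,o,a in(("tub_left",[560,-262.7,128.4],[-.636,.064,1]),("tub_right",[584,-264.2,87.7],[-.6,.06,1])):
  for n in("scene","side"):
    D=silhouettes(t,n);p=proj(n,tubpts(np.array(o)+S,a));print(t,n,[(round(d["score"],2),np.round(d["box"]).tolist()) for d in D],"want",p.min(0).round(),p.max(0).round())
for n in("scene","side"):
  print(n,[np.round(d["box"]).tolist() for d in silhouettes("tray_handle",n)][:1], proj(n,[[399+163,-213-6,47.5],[395+163,-302-6,47.5]]).round())
E
```

```text
clock: 54.8
ee_pos: [544.5, -259.9, 5.9]
ee_rot: [-0.053, -3.125, -0.005]
contact_force: [-18.9, -0.7, 13.7]
grip_width: 0.2
grip_force: 9.5
clock: 55.8
ee_pos: [445.0, -135.0, 142.6]
ee_rot: [0.057, 3.139, -0.001]
contact_force: [0.7, 0.2, 0.1]
grip_width: -0.1
grip_force: 0.0
55.9 [ 0.4 -0.4 -0.5]
tub_left scene [(0.8, [354.0, 191.0, 383.0, 220.0])] want [351. 170.] [400. 218.]
tub_left side [(0.64, [360.0, 111.0, 380.0, 140.0])] want [330.  91.] [381. 145.]
tub_right scene [] want [354. 173.] [402. 219.]
tub_right side [(0.7, [302.0, 70.0, 412.0, 183.0])] want [326.  99.] [375. 150.]
scene [[172.0, 197.0, 189.0, 221.0]] [[319. 244.]
 [347. 268.]]
side [[330.0, 148.0, 385.0, 201.0]] [[338. 201.]
 [375. 199.]]
```

```bash
python3 -m crank '[0,30,-10,0, 0,30,-10,0, 0,30,-10,0, 0,30,0,0, 0,30,0,0, 0,0,0,0]'
python3 - <<'E'
from h import *
get_image("scene");get_image("side")
S=np.array([163,-6,0.]);o=np.array([560,-262.7,128.4]);a=[-.636,.064,1]
for n in("scene","side"):
    q=hullmask(proj(n,tubpts(o+S,a)))>.5
    for d in silhouettes("tub_left",n)[:2]: 
        m=d["region"];print(n,round(d["score"],2),np.round(d["box"]),m.sum(),"outside model",(m&~q).sum())
    print([np.round(d["box"]).tolist() for d in silhouettes("tray",n)][:2])
print(read_state()["clock"],read_state()["contact_force"].round(1))
E
```

```text
clock: 56.8
ee_pos: [449.6, 15.8, 170.1]
ee_rot: [-0.053, -3.139, -0.002]
contact_force: [0.6, -0.5, 1.0]
grip_width: 0.1
grip_force: 0.0
scene 0.72 [173. 198. 191. 225.] 343 outside model 343
scene 0.57 [352. 194. 383. 218.] 362 outside model 0
[[309.0, 196.0, 393.0, 271.0]]
side 0.65 [330. 111. 379. 145.] 1282 outside model 4
[[316.0, 146.0, 388.0, 206.0]]
57.1 [ 0.4  1.1 -0.3]
```

The visible part of the top tub lies inside the predicted outline in both views (4 of 1,282 pixels outside). The stack travelled with the tray unchanged, so I'm handing in.

```bash
python3 -c "
from workcell import *
print(finish_job())"
```

```text
the job is handed in; nothing more can be done
None
```

Job handed in at about 57 s: by camera fits, both small tubs are nested in the cradled one, and the tray was pushed in 163 mm until the contact force jumped, as it should when the panel closes; `finish_job` gave no verdict.

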